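# Meter two battery packs from a tipping trough

## Robot

A 6-joint arm with a two-finger parallel gripper is mounted at the origin on the work surface. World frame = base frame: x ahead of the robot, y to its left, z up, the work surface at z = 0. Lengths are in mm, angles in rad, forces in N, time in s.
With the tool pointing down it reaches from about 325 to 900 mm from the base axis. Payload 3.5 kg.
Tool frame: the origin (TCP) lies at the very end of the fingers, on their centre line; the grasp point (between the pads) lies grip_depth behind it (grip_depth is the distance from the TCP to the grasp point, in mm); y points along the fingers, z is the direction in which the jaws open and shut, and the axes are right-handed (so a half turn about y gives the same grasp; the last joint's range is limited). The gripper opens to 85 mm and grips with 20 to 120 N. Pads are 22 mm wide; open, the fingers measure 114 mm over their backs; the gripper's body (76 mm by 85 mm) begins 54 mm behind the grasp point. The pads swing forward as they close: fully open they stand 13 mm farther back than shut.
Start: joints at [1.149, 0.276, -0.026, 1.268, 0, 1.467], TCP at [195.898, 593.503, 231.313] pointing down, gripper open.
Joint ranges: [-3.12, 3.12], [-0.85, 1.88], [-1.08, 1.24], [-1.95, 2.15], [-1.57, 1.53], [-3.14, 3.14]. Speed limits (rad/s): [2.57, 2.57, 3.14, 3.14, 3.14, 3.14].

## Interface

Orientations are given as a unit quaternion [x, y, z, w].
In Python, from workcell import state, grab_frame, finish_job, grip_depth gives the robot as it stands.
- The arm moves only by the tool play_rows, never from a script. Its argument "moves" is one flat list of numbers, 7 for each row, row after row: the shift along the tool's x, y, z in mm, then the turn, a rotation vector about the tool's x, y, z in degrees, then the opening, from 0 (shut) to 1 (fully open). A call has 1 to 20 rows; each row is the pose to reach, as a shift and turn from the pose commanded when the call began, along the tool's axes at that moment; what a row does not reach only later rows make up. A row lasts 1/8 s, in which the tool goes at most 62.5 mm and 10.7 degrees, less where a joint would pass 70% of its speed; a pose out of reach is approached as far as the arm can. A call with a gripper value outside its range is refused whole. The fingers move at their own pace and stop on an object; "force" is the grip in N (left out, the last holds). Time passes only in rows, so rows that repeat a pose let the fingers close. It gives the time, the measured TCP pose, the force and the opening at its end, in the units of the state.
- state(): the state, without advancing time (a new reading comes with each control period).
- grab_frame(name): name is "side" or "top"; returns a dict with "color" (480x640x3 uint8, red, green, blue), "mtx" (3x3 intrinsics, pixels), "dist_coeffs" ([k1, k2, p1, p2, k3] as OpenCV has them; the pictures are not rectified), "view" (4x4, takes a point from world to camera coordinates). Camera axes: x right, y down, z forward; pixel columns grow to the right and rows downward; lengths in mm; the calibration is good to about 2 mm. A picture is of the moment at which its call begins. There is no depth.
- finish_job(): hands the job in, once; it reports no verdict.
The state is a dict: "time_s": time; "joint_pos": joint angles; "joint_vel": joint speeds; "tau": joint torques, N m; "tcp_pos": TCP position; "eef_rot": TCP orientation; "force": force on the tool from outside, world axes, zero at the start; "torque": the same for the moment, N m; "finger_gap": opening from 0.0 (shut) to 1.0 (fully open).
Only numpy, scipy, OpenCV 4.12 (cv2) and the standard library are available. Lean on these libraries where they do the work, as an engineer would, in place of code of your own. Each camera call takes 0.05 s, during which the arm holds its last target.

## Task

Issue exactly two battery packs into the empty steel tray on the turntable: first push the turntable round by its posts until the empty tray is squarely under the trough's mouth. Then push the trough's bail to tip the trough little by little, so that the packs slide out under their own weight one at a time (the first lies in the tray before the second leaves), and as soon as two are in the tray let the trough back down onto its rest, with the other three still inside. Never touch the packs with the robot, keep the tray under the mouth, and leave the ring and the lamp on the board beside the trough where they are.

Things in the scene. Friction and masses are not known exactly. Their poses are not given: they have to be found in the camera images.
- carousel (a joint): angle of the turntable (rad), positive anticlockwise from above; 0 when the empty tray is squarely under the trough's mouth. At the start it is between 0.5 and 1.3, so it must be turned clockwise. It turns with light friction (about 0.12 N m), stays where it is left and does not coast.
- hub (a point): centre of the turntable, on the upper face of its grey disc (344 mm across, 36 mm above the table); z up. A dark column 56 mm across rises 83 mm there. Around it on the disc, 120 degrees apart, stand three equal open steel trays (one empty, one with a torch, one with a radio handset, both fixed) and, between them, three posts.
- post (a point): point on the axis of the post opposite the empty tray (between torch and radio), 45 mm above the disc. Posts are 16 mm across, with a cap 22 mm across, tops 86 mm above the disc, 143 mm from the turntable's axis, midway between two trays (70 mm from the post's axis to a tray's side wall). Push a post sideways.
- tray (a point): centre of the inner floor of the empty tray, 102 mm from the turntable's axis, floor 39 mm above the table. The tray is 108 x 124 mm outside and 46 mm deep overall, walls and floor 3 mm. Its y axis points outwards from the turntable's axis (124 mm side), its x axis along the 108 mm side, z up.
- trough (a joint): tilt of the trough (rad): 0 on its rest, up to 0.65 as its mouth dips. Its weight brings it back to 0, damped; tipping takes 5 to 12 N at the bail. With friction unknown, pack 1 starts to slide at a tilt of 0.08 to 0.30, and each of the next two about 0.12 later than the one before. A pack that has started slides right out within about a second if the tilt is held.
- mouth (a point): middle of the trough floor's front edge, where packs fall off; 145 mm above the table at rest; moves with the trough. y axis back along the trough (away from the turntable), x along the pivot. The trough is a steel channel 60 mm wide, 380 mm long, open at mouth and top, its floor arched so that each pack lies a little less steep than the one before; a steep nose ends it.
- pivot (a point): the trough's pivot axis at mid-width, 165 mm above the table and 116 mm behind the mouth; its x axis lies along the pivot. Its y axis turns with the trough.
- bail (a point): middle of the crossbar of the bail, a dark round bar arched over the trough and fixed to it: 10 mm thick, 72 mm between its legs, parallel to the pivot and 140 mm from it, at rest 300 mm above the table and 35 mm behind the pivot (leaning back 0.25 rad). Pushing it level from the tail towards the mouth and turntable tips the trough.
- station: the fixed plywood board (400 x 780 x 12 mm) that carries the turntable and the trough. Origin on the table 4 mm behind the trough's mouth; y points back along the trough, z up. Turntable axis at y = -140 mm, trough pivot at y = +112 mm.
- pack1: battery pack, number 1 from the mouth: black plastic block 44 (x) x 62 (y) x 24 (z) mm, 70 to 120 g, lying single file in the trough with its 62 mm side along it. Origin at the centre of its underside.
- pack2: battery pack, number 2 from the mouth: black plastic block 44 (x) x 62 (y) x 24 (z) mm, 70 to 120 g, lying single file in the trough with its 62 mm side along it. Origin at the centre of its underside.
- pack3: battery pack, number 3 from the mouth: black plastic block 44 (x) x 62 (y) x 24 (z) mm, 70 to 120 g, lying single file in the trough with its 62 mm side along it. Origin at the centre of its underside.
- pack4: battery pack, number 4 from the mouth: black plastic block 44 (x) x 62 (y) x 24 (z) mm, 70 to 120 g, lying single file in the trough with its 62 mm side along it. Origin at the centre of its underside.
- pack5: battery pack, number 5 from the mouth: black plastic block 44 (x) x 62 (y) x 24 (z) mm, 70 to 120 g, lying single file in the trough with its 62 mm side along it. Origin at the centre of its underside.
- tape: bystander: grey ring (core of a roll) 90 mm across, 25 mm tall, on the station's board beside the trough, nearer the robot; origin under its centre
- headlamp: bystander: grey lamp head 50 x 75 x 30 mm on the station's board on the trough's far side; origin under its centre
There are look-alikes about, which are no part of the job. Leave any blue or orange look-alike of the pack2 alone.

How it is judged (in metres and radians):
On the way, in this order (a step that is already met when the one before it is completed fails the run):
1. the empty tray is squarely under the mouth (turntable within 0.10 rad of its index) while the trough is still down (tilt below 0.05) (value of joint carousel between -0.1 and 0.1 rad and value of joint trough below 0.05 rad), for 0.3 s.
2. the first pack is in the tray while the second is still in the trough (x of pack1 in the frame of tray between -0.05 and 0.05 m and y of pack1 in the frame of tray between -0.058 and 0.058 m and z of pack1 in the frame of tray between -0.005 and 0.07 m and x of pack2 in the frame of mouth between -0.03 and 0.03 m and y of pack2 in the frame of mouth above 0.08 m and z of pack2 in the frame of mouth between -0.03 and 0.08 m), for 0.2 s.
3. two packs are in the tray, the other three still in the trough (x of pack1 in the frame of tray between -0.05 and 0.05 m and y of pack1 in the frame of tray between -0.058 and 0.058 m and z of pack1 in the frame of tray between -0.005 and 0.07 m and x of pack2 in the frame of tray between -0.05 and 0.05 m and y of pack2 in the frame of tray between -0.058 and 0.058 m and z of pack2 in the frame of tray between -0.005 and 0.07 m and x of pack3 in the frame of mouth between -0.03 and 0.03 m and y of each of pack3, pack4, pack5 in the frame of mouth above 0.08 m and z of pack3 in the frame of mouth between -0.03 and 0.08 m and x of pack4 in the frame of mouth between -0.03 and 0.03 m and z of pack4 in the frame of mouth between -0.03 and 0.08 m and x of pack5 in the frame of mouth between -0.03 and 0.03 m and z of pack5 in the frame of mouth between -0.03 and 0.08 m), for 0.3 s.
At the end, for the whole second after the job is handed in: packs 1 and 2 at rest in the empty tray (origins inside its walls, under 70 mm above its floor); packs 3 to 5 at rest in the trough (origins over 80 mm behind the mouth); trough down (tilt below 0.03 rad); turntable within 0.10 rad of its index, tray under the mouth (all of step 3 and value of joint carousel between -0.1 and 0.1 rad and value of joint trough below 0.03 rad and linear speed of each of pack1, pack2, pack3, pack4, pack5 below 0.03 m/s); the robot touches nothing.
It fails at once if the robot touches a battery pack (contact force between any of the fingers, the arm and pack1 above 0.5 N or contact force between any of the fingers, the arm and pack2 above 0.5 N or contact force between any of the fingers, the arm and pack3 above 0.5 N or contact force between any of the fingers, the arm and pack4 above 0.5 N or contact force between any of the fingers, the arm and pack5 above 0.5 N).
It fails at once if the ring or the lamp on the board is moved by more than 40 mm (distance of any of tape, headlamp from where it was at the start of the episode above 0.04 m).
It also fails if it takes over 72 s, if anything falls off the work surface, if the arm or the gripper's body presses on something with over 40 N, if the wrist force passes 120 N, or if a joint passes its speed limit or range.

## Working session

There is one attempt and no reset: what is moved stays moved. The work goes in short steps, Python scripts to look and compute and a tool call to move; the robot and the scene stay as the last step left them, time stands still between calls to the robot, and variables do not carry over. Pictures are saved under pics/ and viewed, and the job is handed in when it is done.

Besides the shell and the picture viewer there is one more tool, called after ">>>" by a JSON object that holds its "api" and its "payload". play_rows: Moves the arm, as the interface text tells. Its arguments: {"type":"object","properties":{"moves":{"type":"array","items":{"type":"number"}},"force":{"type":"number"}},"required":["moves"]}

```bash
mkdir -p pics; ls; cat > h.py <<'E'
import numpy as np, cv2
from workcell import state, grab_frame, finish_job, grip_depth
from scipy.spatial.transform import Rotation as R
def snap(name,fn):
    f=grab_frame(name); cv2.imwrite('pics/'+fn,f['color'][:,:,::-1]); 
    np.savez('pics/'+fn[:-4]+'.npz',**f); return f
def ray(f,uv):
    p=cv2.undistortPoints(np.array([[uv]],float),f['mtx'],f['dist_coeffs'])[0,0]
    V=f['view']; d=V[:3,:3].T@np.array([p[0],p[1],1]); c=-V[:3,:3].T@V[:3,3]; return c,d
def onz(f,uv,z):
    c,d=ray(f,uv); return c+d*(z-c[2])/d[2]
def proj(f,P):
    V=f['view']; r,_=cv2.Rodrigues(V[:3,:3]); return cv2.projectPoints(np.array(P,float).reshape(-1,3),r,V[:3,3],f['mtx'],f['dist_coeffs'])[0][:,0]
E
python3 - <<'E'
from h import *
print(state(),grip_depth)
for n in('side','top'):
    f=snap(n,n+'0.png'); print(f['view'],f['mtx'],f['dist_coeffs'])
E
```

```text
pics
{'time_s': 0.0, 'joint_pos': array([ 1.14858710e+00,  2.77148301e-01, -2.79177379e-02,  1.26798157e+00,
       -3.21684805e-05,  1.46735730e+00]), 'joint_vel': array([-0.00092447,  0.00161321,  0.00065478,  0.00171406, -0.00037026,
        0.00025568]), 'tau': array([ 3.60620797e-04, -4.45506978e+01,  2.95204085e+01,  1.63467071e-02,
       -1.38135510e-04, -1.02651978e-06]), 'tcp_pos': array([195.59058919, 592.77557275, 230.13282774]), 'eef_rot': array([ 0.69891538, -0.11242145,  0.11202982, -0.69737223]), 'force': array([-0.24539695, -0.65540214,  0.68349124]), 'torque': array([-0.05766094, -0.00108311,  0.00372927]), 'finger_gap': 1.0018479121929582} 18.700000000000003
[[ 8.29460950e-01 -5.58480879e-01 -9.67683360e-03 -2.86769183e+02]
 [-3.75233821e-01 -5.44300390e-01 -7.50291053e-01  3.66200882e+02]
 [ 4.13756102e-01  6.25968205e-01 -6.61036833e-01  1.07836477e+03]
 [ 0.00000000e+00  0.00000000e+00  0.00000000e+00  1.00000000e+00]] [[489.89558441   0.         330.37893732]
 [  0.         489.89558441 242.29280773]
 [  0.           0.           1.        ]] [0.03142845 0.         0.         0.         0.        ]
[[-2.63685560e-02 -9.99104087e-01 -3.31017056e-02  1.70450676e+02]
 [-9.94786468e-01  2.94889954e-02 -9.76231617e-02  4.36808959e+02]
 [ 9.85118359e-02  3.03549470e-02 -9.94672808e-01  1.46260265e+03]
 [ 0.00000000e+00  0.00000000e+00  0.00000000e+00  1.00000000e+00]] [[612.29807205   0.         316.75116835]
 [  0.         612.29807205 232.61693455]
 [  0.           0.           1.        ]] [-0.10112271  0.          0.          0.          0.        ]
```

View pics/side0.png

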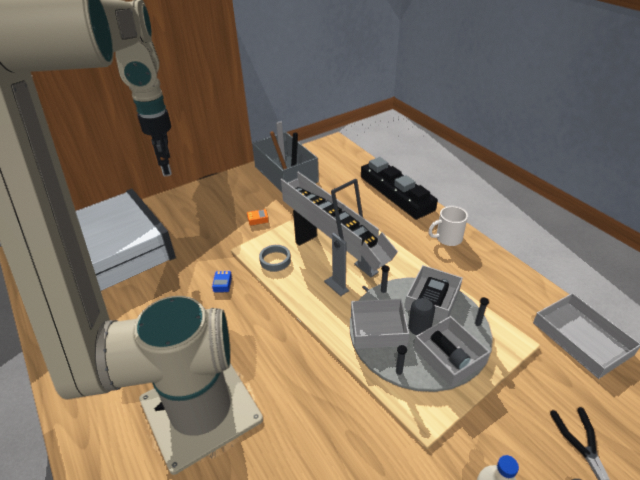

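View pics/top0.png

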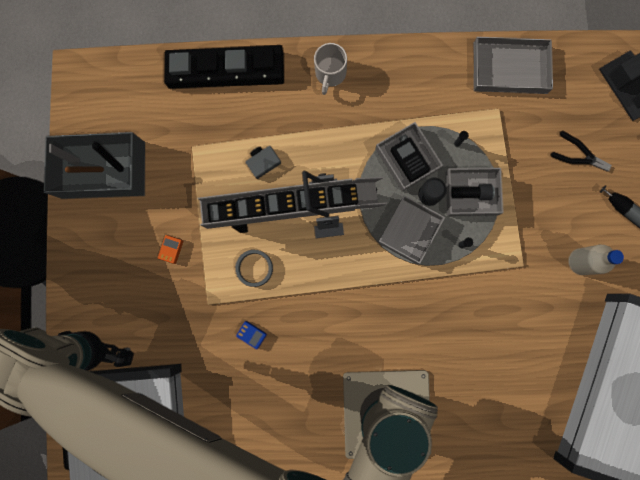

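```bash
python3 - <<'E'
from h import *
for n,c in(('side',(230,150,300,260)),('top',(185,90,350,225))):
    im=cv2.imread(f'pics/{n}0.png'); x,y,w,h=c
    cr=cv2.resize(im[y:y+h,x:x+w],(800,int(800*h/w)) if 800*h/w<=600 else (int(600*w/h),600),interpolation=cv2.INTER_CUBIC)
    cv2.imwrite(f'pics/{n}0c.png',cr); print(cr.shape, cr.shape[1]/w)
    f=np.load(f'pics/{n}0.npz'); V=f['view']; print(-V[:3,:3].T@V[:3,3])
f=dict(np.load('pics/top0.npz'))
for uv in [(193,148),(499,110),(523,267),(208,304)]: print(onz(f,uv,12))
E
```

```text
(600, 692, 3) 2.3066666666666666
[ -70.90520994 -635.85388228  984.82106092]
(514, 800, 3) 2.2857142857142856
[ 294.94250794  113.01968355 1503.09596419]
[665.58385809 464.12119952  12.        ]
[ 737.75333862 -306.43157922   12.        ]
[ 343.55423831 -341.93709555   12.        ]
[275.12343022 429.19156671  12.        ]
```

View pics/side0c.png

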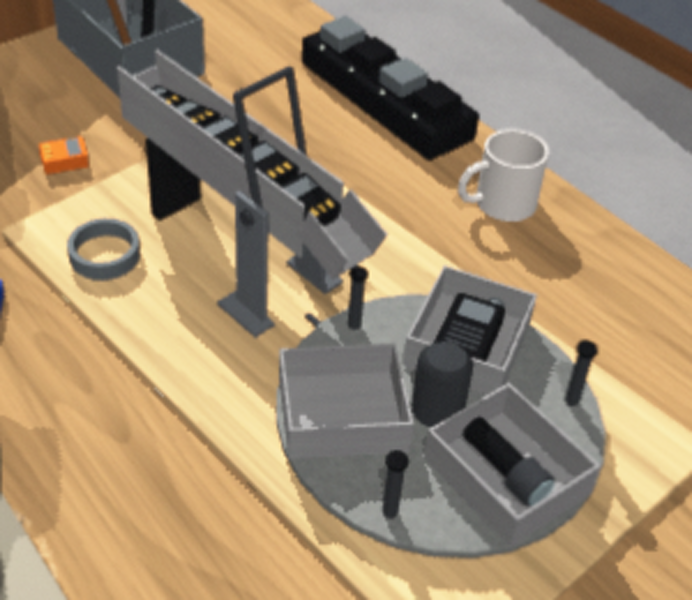

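View pics/top0c.png

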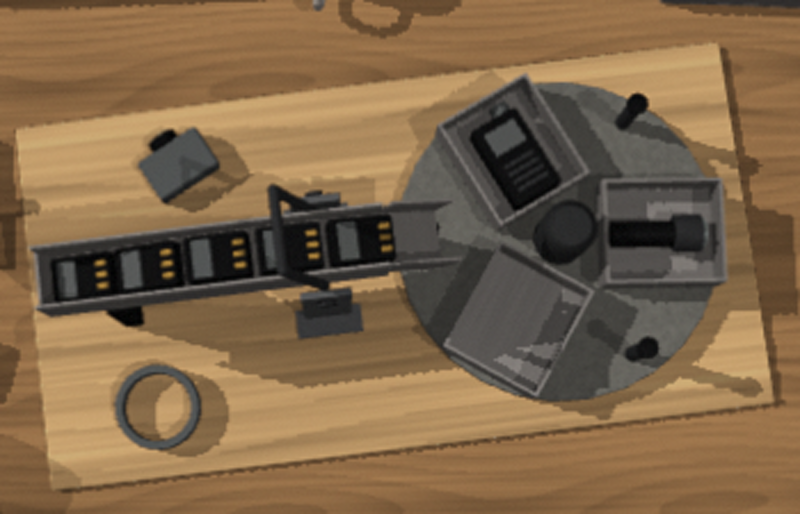

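```bash
python3 - <<'E'
from h import *
t=dict(np.load('pics/top0.npz'));s=dict(np.load('pics/side0.npz'))
T=lambda u,v:(u/2.2857+185,v/2.2857+90)
S=lambda u,v:(u/2.30667+230,v/2.30667+150)
g=lambda n,a,b,z:print(n,None if a is None else onz(t,T(*a),z).round(),None if b is None else onz(s,S(*b),z).round())
g('col',(572,226),(445,358),119)
g('postNE',(636,103),(587,348),122)
g('postSE',(648,347),(396,460),122)
g('postNW',None,(359,273),122)
g('bail L',(273,188),(291,72),300)
g('bail R',(285,275),(240,95),300)
# disc by grey/contour: edges
for e in [(404,270),(555,401),(715,300),(540,82)]: print(onz(t,T(*e),36).round())
# empty tray rim corners
for e in [(507,245),(598,292),(541,397),(446,345)]: print(onz(t,T(*e),82).round())
E
```

```text
col [ 524. -118.  119.] [ 525. -122.  119.]
postNE [ 648. -189.  122.] [ 649. -194.  122.]
postSE [ 401. -187.  122.] [ 402. -191.  122.]
postNW None [528.  21. 122.]
bail L [536. 171. 300.] [537. 165. 300.]
bail R [459. 163. 300.] [468. 161. 300.]
[496.  48.  36.]
[ 354. -106.   36.]
[ 455. -280.   36.]
[ 696. -105.   36.]
[513. -57.  82.]
[ 462. -148.   82.]
[356. -85.  82.]
[412.  10.  82.]
```

```bash
python3 - <<'E'
from h import *
s=state(); print(R.from_quat(s['eef_rot']).as_matrix().round(3), s['tcp_pos'])
E
```

```text
[[ 0.95  -0.001  0.313]
 [-0.313 -0.002  0.95 ]
 [-0.    -1.    -0.002]] [195.61955632 592.84422583 230.25570462]
```

```bash
cat >> h.py <<'E'
def rel(pts,yaw=None):
    """world waypoints (mm) -> tool shifts from current pose; yaw = desired yaw of tool x (deg)"""
    s=state(); M=R.from_quat(s['eef_rot']).as_matrix()
    y0=np.degrees(np.arctan2(M[1,0],M[0,0])); print('yaw now',y0.round(2),'tcp',s['tcp_pos'].round(1),'F',s['force'].round(2),'t',s['time_s'])
    for p in pts: print(p,(M.T@(np.array(p)-s['tcp_pos'])).round(1), '' if yaw is None else f'roty {-(yaw-y0):.1f}')
E
python3 - <<'E'
from h import *
rel([(196,593,250),(360,60,250),(402,-235,200),(402,-235,80)],0)
E
```

```text
yaw now -18.27 tcp [195.6 592.8 230.3] F [ 0.44 -0.    0.27] t 0.1
(196, 593, 250) [  0.3 -19.7   0.2] roty -18.3
(360, 60, 250) [ 323.1  -18.9 -454.5] roty -18.3
(402, -235, 200) [ 455.4   31.6 -721.4] roty -18.3
(402, -235, 80) [ 455.5  151.6 -721.1] roty -18.3
```

>>> {"api": "play_rows", "payload": {"moves": [40,-19,-57,0,-3,0,0,80,-19,-113,0,-6,0,0,120,-19,-170,0,-10,0,0,161,-19,-227,0,-14,0,0,202,-19,-284,0,-18.3,0,0,242,-19,-340,0,-18.3,0,0,282,-19,-397,0,-18.3,0,0,323,-19,-454,0,-18.3,0,0,345,-14,-500,0,-18.3,0,0,370,-7,-550,0,-18.3,0,0,395,5,-600,0,-18.3,0,0,420,15,-650,0,-18.3,0,0,440,25,-690,0,-18.3,0,0,455,31,-721,0,-18.3,0,0,455,31,-721,0,-18.3,0,0,455,31,-721,0,-18.3,0,0], "force": 30}}

```text
time_s: 2.1
tcp_pos: [401.4, -233.1, 199.8]
eef_rot: [-0.707, 0.0, 0.001, 0.708]
force: [0.8, 0.8, 0.1]
finger_gap: 0.002
```

```bash
python3 - <<'E'
from h import *
rel([(402,-235,80)],0)
snap('side','s1.png')
E
```

```text
yaw now 0.01 tcp [ 401.4 -233.1  199.8] F [0.77 0.82 0.13] t 2.1
(402, -235, 80) [  0.8 119.8  -2.1] roty 0.0
```

View pics/s1.png

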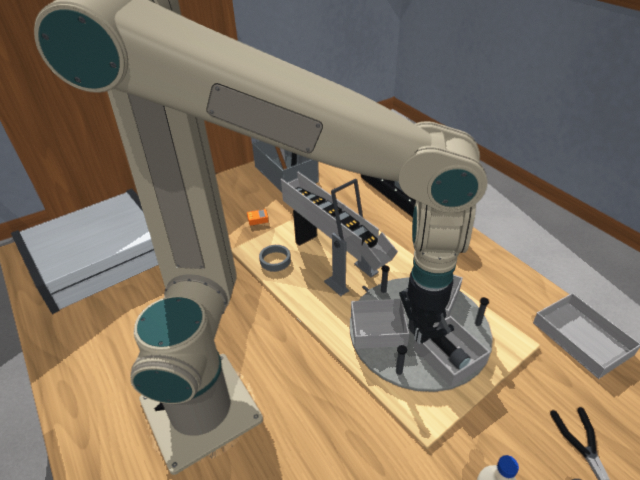

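>>> {"api": "play_rows", "payload": {"moves": [0,40,0,0,0,0,0,0,80,0,0,0,0,0,0,120,0,0,0,0,0,0,120,0,0,0,0,0,-2,120,10,0,0,0,0,-4,120,20,0,0,0,0,-8,120,32,0,0,0,0,-11,120,44,0,0,0,0,-14,120,56,0,0,0,0,-17,120,68,0,0,0,0,-18,120,80,0,0,0,0,-18,120,92,0,0,0,0,-16,120,104,0,0,0,0,-13,120,116,0,0,0,0,-10,120,126,0,0,0,0,-8,120,136,0,0,0,0,-8,120,136,0,0,0,0]}}

```text
time_s: 4.28
tcp_pos: [394.8, -97.0, 80.8]
eef_rot: [-0.707, -0.001, 0.0, 0.707]
force: [-0.4, 0.1, 0.6]
finger_gap: 0.002
```

```bash
python3 - <<'E'
from h import *
snap('top','t2.png');snap('side','s2.png')
for n in('t2','s2'):
    im=cv2.imread(f'pics/{n}.png'); x,y,w,h=(185,90,350,225) if n=='t2' else (300,200,240,200)
    cv2.imwrite(f'pics/{n}c.png',cv2.resize(im[y:y+h,x:x+w],None,fx=2.25,fy=2.25,interpolation=cv2.INTER_CUBIC))
E
```

```text
(no output)
```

View pics/t2c.png

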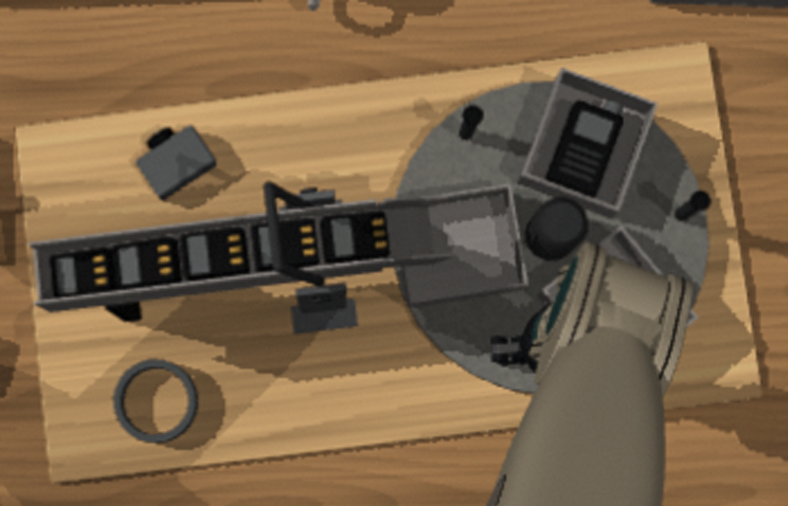

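View pics/s2c.png

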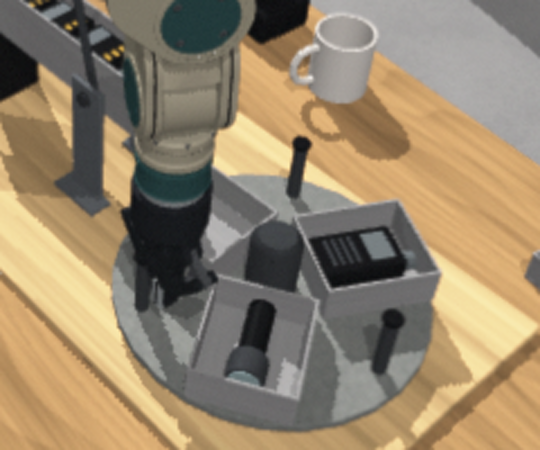

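```bash
python3 - <<'E'
from h import *
t=dict(np.load('pics/t2.npz'));s=dict(np.load('pics/s2.npz'))
H=np.array([526,-120])
for f,uv,k in[(t,(473/2.25+185,113/2.25+90),0),(t,(699/2.25+185,200/2.25+90),1),(s,(301/2.25+300,145/2.25+200),0),(s,(393/2.25+300,320/2.25+200),1)]:
    p=onz(f,uv,122)[:2]; d=p-H; a=np.degrees(np.arctan2(d[1],d[0])); print(p.round(),np.hypot(*d).round(),a.round(1), 'carousel',(((a+60 if k==0 else a+180)-95.2+180)%360-180).round(1))
E
```

```text
[640. -31.] 145.0 38.0 carousel 2.8
[ 543. -257.] 138.0 -82.9 carousel 1.9
[637. -37.] 138.0 36.8 carousel 1.6
[ 543. -264.] 145.0 -83.3 carousel 1.5
```

>>> {"api": "play_rows", "payload": {"moves": [0,0,2.5,0,0,0,0,0,0,5,0,0,0,0,0,0,5,0,0,0,0,0,0,5,0,0,0,0,0,0,-10,0,0,0,0,0,0,-25,0,0,0,0,0,-50,-30,0,0,0,0,0,-100,-30,0,0,0,0,0,-150,-30,0,0,0,0,0,-200,-30,0,0,0,0,0,-250,-30,0,0,0,0,0,-280,-30,0,0,0,0,0,-280,-30,0,0,0,0]}}

```text
time_s: 6.0
tcp_pos: [395.2, -129.5, 363.1]
eef_rot: [0.708, 0.002, 0.002, -0.706]
force: [-0.6, -0.7, -0.2]
finger_gap: 0.006
```

```bash
python3 - <<'E'
from h import *
snap('top','t3.png');snap('side','s3.png')
for n in('t3','s3'):
    im=cv2.imread(f'pics/{n}.png'); x,y,w,h=(185,90,350,225) if n=='t3' else (300,200,240,200)
    cv2.imwrite(f'pics/{n}c.png',cv2.resize(im[y:y+h,x:x+w],None,fx=2.25,fy=2.25,interpolation=cv2.INTER_CUBIC))
rel([(380,-100,360),(370,250,360),(494,232,360),(494,232,282)],5.2)
E
```

```text
yaw now -0.02 tcp [ 393.6 -128.4  359.7] F [ 0.72  0.26 -0.54] t 6.1
(380, -100, 360) [-13.7  -0.3  28.4] roty -5.2
(370, 250, 360) [-2.380e+01 -2.000e-01  3.784e+02] roty -5.2
(494, 232, 360) [ 1.002e+02 -3.000e-01  3.604e+02] roty -5.2
(494, 232, 282) [100.3  77.7 360.4] roty -5.2
```

View pics/t3c.png

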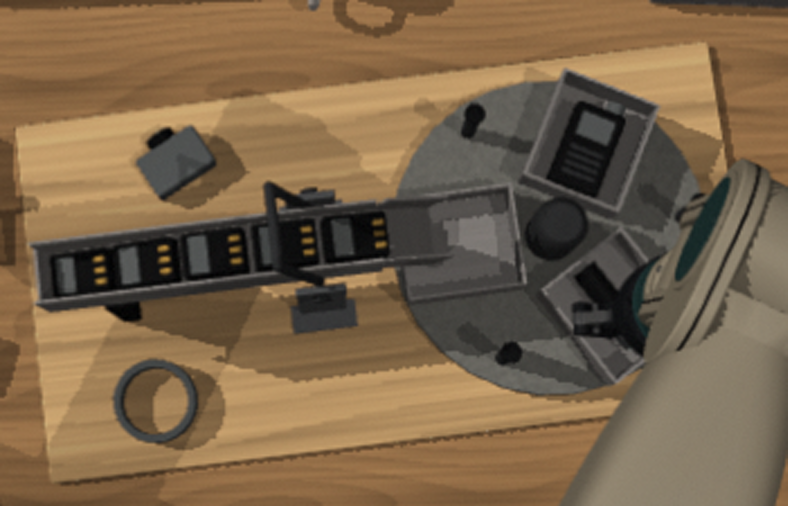

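View pics/s3c.png

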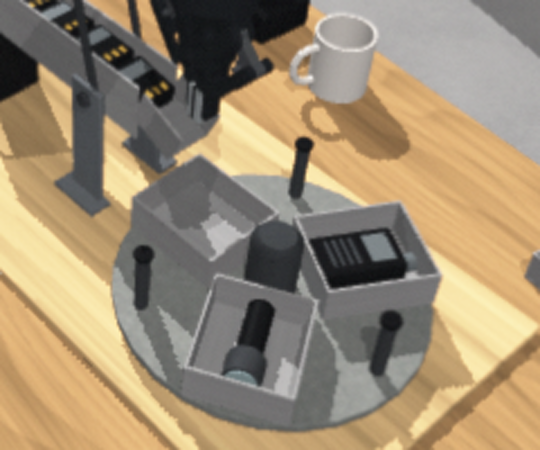

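```bash
python3 - <<'E'
from h import *
t=dict(np.load('pics/t3.npz'));s=dict(np.load('pics/s3.npz'))
H=np.array([526,-120])
for f,uv,k in[(t,(474,113),60),(t,(512,349),-60),(s,(303,143),60),(s,(391,318),180),(s,(143,252),-60)]:
    o=(185,90) if f is t else (300,200)
    p=onz(f,(uv[0]/2.25+o[0],uv[1]/2.25+o[1]),122)[:2]; d=p-H; a=np.degrees(np.arctan2(d[1],d[0])); print(p.round(),np.hypot(*d).round(),'carousel',((a+k-95.2+180)%360-180).round(1))
c=[onz(t,(u/2.25+185,v/2.25+90),82)[:2] for u,v in[(512,188),(526,284)]]
e=c[0]-c[1];print(c,'edge normal angle',np.degrees(np.arctan2(e[1],e[0]))+90-95.2)
E
```

```text
[640. -32.] 144.0 carousel 2.5
[397. -60.] 142.0 carousel -0.0
[641. -36.] 142.0 carousel 1.0
[ 543. -262.] 143.0 carousel 1.7
[397. -62.] 141.0 carousel 0.7
[array([568.50729271, -72.59947312]), array([467.05360854, -82.71244696])] edge normal angle 0.49247892530529214
```

>>> {"api": "play_rows", "payload": {"moves": [-14,-10,40,0,0,0,0,-18,-10,90,0,-1,0,0,-20,-10,140,0,-2,0,0,-22,-10,190,0,-3,0,0,-24,-10,240,0,-4,0,0,-24,-10,290,0,-5.2,0,0,-24,-10,340,0,-5.2,0,0,-10,-10,375,0,-5.2,0,0,30,-10,375,0,-5.2,0,0,70,-10,368,0,-5.2,0,0,100,-5,361,0,-5.2,0,0,100,30,361,0,-5.2,0,0,100,78,361,0,-5.2,0,0,100,78,361,0,-5.2,0,0,100,78,361,0,-5.2,0,0]}}

```text
time_s: 7.98
tcp_pos: [493.9, 233.2, 282.8]
eef_rot: [0.706, 0.032, -0.032, -0.706]
force: [0.6, -0.2, 1.2]
finger_gap: 0.001
```

```bash
python3 - <<'E'
from h import *
a=snap('top','t4.png')['color'];b=snap('side','s4.png')['color']
cv2.imwrite('pics/c4.png',np.vstack([np.hstack([a[90:330,180:580],b[150:390,180:580]])])[:,:,::-1])
rel([(500,166,300)],5.2)
E
```

```text
yaw now 5.23 tcp [495.2 233.7 284.8] F [ 0.49  0.03 -0.23] t 8.075
(500, 166, 300) [ -1.3 -15.3 -67.9] roty 0.0
```

View pics/c4.png

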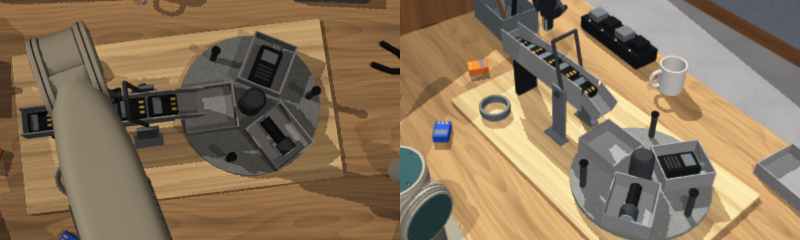

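>>> {"api": "play_rows", "payload": {"moves": [-1,2,-20,0,0,0,0,-1,2,-38,0,0,0,0,-1,2,-45,0,0,0,0,-1,2,-48,0,0,0,0,-1,2,-50,0,0,0,0,-1,2,-52,0,0,0,0,-1,2,-52,0,0,0,0]}}

```text
time_s: 8.95
tcp_pos: [497.4, 183.9, 281.1]
eef_rot: [-0.704, -0.033, 0.033, 0.708]
force: [-1.9, 6.3, 2.0]
finger_gap: 0.004
```

```bash
cat > look.py <<'E'
from h import *
import sys
n=sys.argv[1]
a=snap('top','t'+n+'.png')['color'];b=snap('side','s'+n+'.png')['color']
c=lambda i,x,y:cv2.resize(i[y:y+150,x:x+200],(400,300),interpolation=cv2.INTER_CUBIC)
cv2.imwrite(f'pics/c{n}.png',np.hstack([c(a,270,120),c(b,270,170)])[:,:,::-1])
rel([(500,166,300)])
E
python3 look.py 5
```

```text
yaw now 5.34 tcp [497.4 184.  281. ] F [-1.85  7.46  2.1 ] t 9.05
(500, 166, 300) [  1.  -19.1 -18.1]
```

View pics/c5.png

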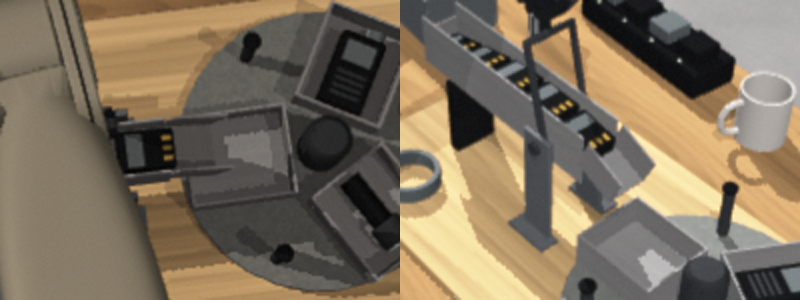

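>>> {"api": "play_rows", "payload": {"moves": [0,0,-2,0,0,0,0,0,0,-4,0,0,0,0,0,0,-4,0,0,0,0,0,0,-4,0,0,0,0]}}

```text
time_s: 9.55
tcp_pos: [497.9, 180.3, 281.8]
eef_rot: [-0.704, -0.033, 0.033, 0.709]
force: [-1.8, 7.7, 5.2]
finger_gap: 0.001
```

```bash
python3 look.py 6
```

```text
yaw now 5.35 tcp [497.9 180.4 281.8] F [-2.86  7.76  4.65] t 9.65
(500, 166, 300) [  0.8 -18.3 -14.4]
```

View pics/c6.png

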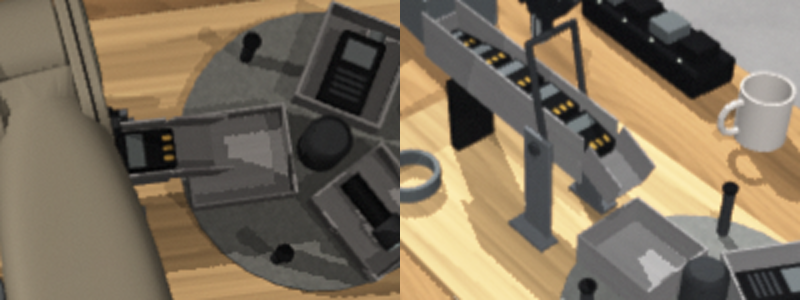

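```bash
cat >> look.py <<'E'
for nm,im,(x0,y0,x1,y1) in(('top',a,(300,150,440,235)),('side',b,(270,170,460,350))):
    h=cv2.cvtColor(im,cv2.COLOR_RGB2HSV); m=cv2.inRange(h,(15,120,110),(35,255,255)); k=np.zeros_like(m);k[y0:y1,x0:x1]=m[y0:y1,x0:x1]
    k=cv2.dilate(k,np.ones((3,3)));q,l,st,ce=cv2.connectedComponentsWithStats(k)
    print(nm,[(int(st[i,4]),ce[i].round(1).tolist()) for i in range(1,q) if st[i,4]>15])
E
sed 's/^a=.*/a=np.load("pics\/t"+n+".npz")["color"];b=np.load("pics\/s"+n+".npz")["color"]/' look.py > re.py; python3 re.py 5; python3 re.py 6
```

```text
Traceback (most recent call last):
  File "re.py", line 1, in <module>
    from h import *
  File "h.py", line 1, in <module>
    import numpy as np, cv2
  File "re.py", line 4, in <module>
    a=np.load("pics/t"+n+".npz")["color"];b=np.load("pics/s"+n+".npz")["color"]
NameError: name 'np' is not defined
Traceback (most recent call last):
  File "re.py", line 1, in <module>
    from h import *
  File "h.py", line 1, in <module>
    import numpy as np, cv2
  File "re.py", line 4, in <module>
    a=np.load("pics/t"+n+".npz")["color"];b=np.load("pics/s"+n+".npz")["color"]
NameError: name 'np' is not defined
```

>>> {"api": "play_rows", "payload": {"moves": [0,0,-2,0,0,0,0,0,0,-4,0,0,0,0,0,0,-4,0,0,0,0,0,0,-4,0,0,0,0]}}

```text
time_s: 10.15
tcp_pos: [498.6, 176.3, 282.0]
eef_rot: [-0.704, -0.034, 0.032, 0.709]
force: [-2.0, 7.2, 4.9]
finger_gap: -0.002
```

```bash
python3 look.py 7
```

```text
Traceback (most recent call last):
  File "look.py", line 1, in <module>
    from h import *
  File "h.py", line 1, in <module>
    import numpy as np, cv2
  File "re.py", line 4, in <module>
    a=np.load("pics/t"+n+".npz")["color"];b=np.load("pics/s"+n+".npz")["color"]
NameError: name 'np' is not defined
```

My file name `re.py` shadowed a standard module, so I'm renaming it.

```bash
mv re.py relook.py; for i in 5 6; do python3 relook.py $i|tail -2;done; python3 look.py 7
```

```text
top [(183, [330.7, 155.0]), (70, [350.2, 152.4]), (484, [347.9, 169.4]), (23, [352.4, 188.4]), (23, [353.4, 198.4]), (505, [353.2, 223.8])]
side [(255, [325.5, 178.3]), (941, [399.1, 205.4]), (549, [279.1, 206.5]), (377, [348.0, 197.4]), (19, [304.5, 192.4]), (1607, [413.9, 241.6]), (40, [317.8, 199.4]), (69, [272.6, 212.2]), (35, [331.4, 210.6]), (66, [350.5, 223.1]), (33, [434.3, 229.5]), (52, [429.7, 237.6]), (62, [369.7, 239.8]), (34, [455.9, 278.7]), (532, [298.4, 323.6]), (680, [281.6, 332.5])]
top [(278, [337.8, 154.1]), (467, [349.0, 169.1]), (23, [352.6, 188.4]), (20, [354.0, 198.5]), (489, [353.5, 224.0])]
side [(218, [326.5, 179.8]), (21, [330.0, 171.1]), (926, [400.3, 206.2]), (656, [278.8, 207.3]), (368, [349.2, 197.7]), (19, [303.8, 190.9]), (1459, [412.7, 240.1]), (47, [317.7, 198.5]), (18, [375.5, 204.5]), (40, [331.6, 210.1]), (63, [351.3, 223.0]), (36, [434.5, 229.3]), (52, [430.3, 237.7]), (67, [369.4, 240.6]), (81, [442.1, 272.0]), (1191, [288.0, 327.6])]
yaw now 5.35 tcp [498.6 176.3 281.9] F [-1.54  7.88  5.41] t 10.25
(500, 166, 300) [  0.5 -18.1 -10.3] 
top [(267, [340.3, 154.2]), (495, [350.6, 167.9]), (18, [353.2, 188.3]), (24, [354.5, 198.5]), (460, [354.2, 223.5])]
side [(233, [326.8, 179.6]), (25, [330.8, 171.2]), (904, [400.9, 206.6]), (673, [279.0, 207.0]), (348, [349.8, 198.0]), (25, [303.9, 189.3]), (1581, [415.7, 243.0]), (46, [317.7, 197.5]), (43, [332.0, 209.6]), (62, [351.4, 223.3]), (35, [434.8, 228.9]), (54, [429.9, 237.7]), (62, [369.6, 241.0]), (17, [419.1, 241.6]), (16, [458.5, 280.0]), (1148, [288.0, 328.1]), (18, [271.5, 342.0])]
```

View pics/c7.png

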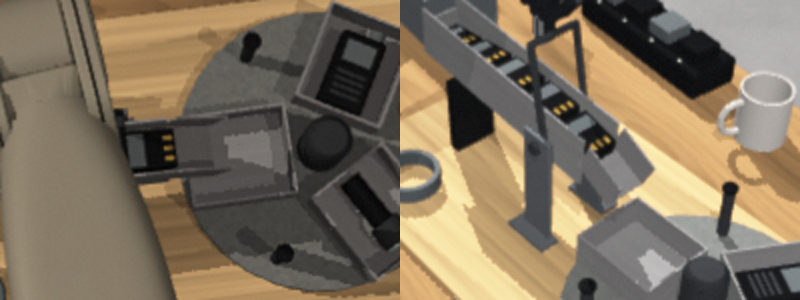

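```bash
sed -i 's/if st\[i,4\]>15/if 15<st[i,4]<130/; s/(270,170,460,350)/(295,180,425,300)/; s/(300,150,440,235)/(300,175,440,235)/' look.py
```

>>> {"api": "play_rows", "payload": {"moves": [0,0,-2,0,0,0,0,0,0,-4,0,0,0,0,0,0,-4,0,0,0,0,0,0,-4,0,0,0,0]}}

```text
time_s: 10.75
tcp_pos: [499.2, 172.2, 282.0]
eef_rot: [-0.704, -0.034, 0.032, 0.708]
force: [-0.8, 8.6, 4.6]
finger_gap: 0.0
```

```bash
python3 look.py 8
```

```text
yaw now 5.35 tcp [499.2 172.2 282. ] F [-0.73  6.58  5.62] t 10.85
(500, 166, 300) [  0.3 -18.   -6.2] 
top [(19, [354.1, 188.4]), (24, [354.5, 198.5])]
side [(17, [350.9, 180.4]), (21, [304.0, 187.6]), (51, [317.6, 196.4]), (16, [376.0, 201.5]), (45, [332.2, 209.1]), (61, [351.7, 223.7]), (18, [406.5, 232.0]), (67, [369.6, 242.0])]
```

View pics/c8.png

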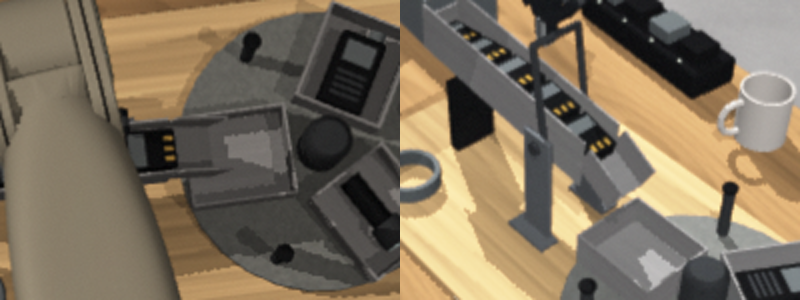

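>>> {"api": "play_rows", "payload": {"moves": [0,0,-2,0,0,0,0,0,0,-4,0,0,0,0,0,0,-4,0,0,0,0,0,0,-4,0,0,0,0]}}

```text
time_s: 11.35
tcp_pos: [499.7, 168.1, 282.0]
eef_rot: [-0.704, -0.034, 0.032, 0.708]
force: [-1.3, 7.2, 5.6]
finger_gap: -0.004
```

```bash
python3 look.py 9
```

```text
yaw now 5.34 tcp [499.7 168.2 282. ] F [-1.01  6.89  4.79] t 11.45
(500, 166, 300) [  0.2 -18.   -2.1] 
top [(126, [346.8, 176.6]), (19, [353.9, 193.6]), (23, [354.6, 198.6])]
side [(125, [331.5, 184.5]), (24, [352.9, 181.0]), (18, [303.0, 186.5]), (53, [317.9, 195.4]), (26, [295.7, 206.7]), (40, [332.6, 209.0]), (63, [351.8, 223.9]), (66, [369.7, 242.8])]
```

>>> {"api": "play_rows", "payload": {"moves": [0,0,-1,0,0,0,0,0,0,-3,0,0,0,0,0,0,-3,0,0,0,0,0,0,-3,0,0,0,0]}}

```text
time_s: 11.95
tcp_pos: [500.0, 165.1, 282.0]
eef_rot: [-0.704, -0.034, 0.032, 0.708]
force: [-1.6, 6.8, 5.4]
finger_gap: 0.0
```

```bash
python3 look.py 10
```

```text
yaw now 5.35 tcp [500.  165.1 282. ] F [-0.88  7.2   5.71] t 12.05
(500, 166, 300) [  0.1 -18.    1. ] 
top [(129, [348.5, 176.3]), (18, [354.5, 194.0]), (20, [355.0, 198.5])]
side [(129, [332.3, 184.8]), (53, [318.2, 194.5]), (34, [296.1, 206.2]), (47, [333.1, 208.3]), (64, [352.3, 224.0]), (59, [369.5, 243.4])]
```

View pics/c10.png

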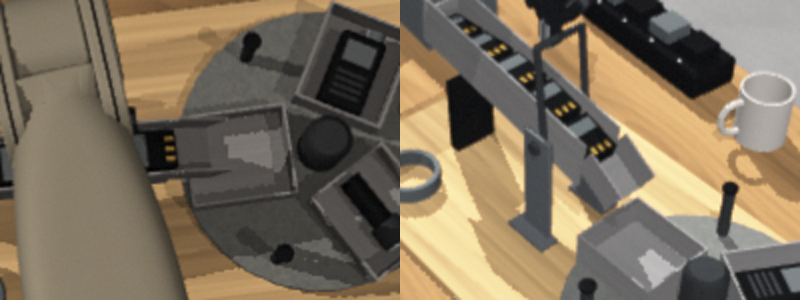

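>>> {"api": "play_rows", "payload": {"moves": [0,0,-1,0,0,0,0,0,0,-3,0,0,0,0,0,0,-3,0,0,0,0,0,0,-3,0,0,0,0]}}

```text
time_s: 12.55
tcp_pos: [500.3, 162.0, 282.0]
eef_rot: [-0.704, -0.034, 0.032, 0.708]
force: [-0.4, 6.3, 4.5]
finger_gap: 0.003
```

```bash
python3 look.py 11
```

```text
yaw now 5.34 tcp [500.3 162.  282. ] F [-1.26  6.61  4.42] t 12.65
(500, 166, 300) [  0.1 -18.    4.1] 
top [(120, [349.4, 176.3]), (19, [354.9, 193.6]), (19, [355.1, 198.6])]
side [(24, [356.1, 181.2]), (53, [318.5, 194.0]), (39, [296.1, 205.7]), (42, [333.0, 208.4]), (65, [352.4, 224.1]), (70, [369.5, 243.9])]
```

>>> {"api": "play_rows", "payload": {"moves": [0,0,-1,0,0,0,0,0,0,-3,0,0,0,0,0,0,-3,0,0,0,0,0,0,-3,0,0,0,0]}}

```text
time_s: 13.15
tcp_pos: [500.6, 159.0, 281.9]
eef_rot: [-0.704, -0.034, 0.032, 0.708]
force: [-0.9, 7.7, 4.8]
finger_gap: 0.0
```

```bash
python3 look.py 12
```

```text
yaw now 5.34 tcp [500.6 159.  281.9] F [-0.27  6.15  4.67] t 13.25
(500, 166, 300) [  0.1 -18.1   7.1] 
top [(119, [350.4, 176.5]), (19, [355.9, 198.6])]
side [(127, [333.8, 184.8]), (16, [303.5, 182.5]), (49, [318.5, 193.1]), (51, [296.5, 205.2]), (16, [377.5, 204.0]), (42, [333.5, 208.0]), (64, [352.4, 224.1]), (59, [370.0, 244.4])]
```

>>> {"api": "play_rows", "payload": {"moves": [0,0,-1,0,0,0,0,0,0,-3,0,0,0,0,0,0,-3,0,0,0,0,0,0,-3,0,0,0,0]}}

```text
time_s: 13.75
tcp_pos: [500.9, 155.9, 281.9]
eef_rot: [-0.705, -0.034, 0.032, 0.708]
force: [-0.1, 6.5, 5.4]
finger_gap: -0.001
```

```bash
python3 look.py 13
```

```text
yaw now 5.34 tcp [500.9 155.9 281.8] F [-0.74  6.65  5.03] t 13.85
(500, 166, 300) [  0.1 -18.1  10.2] 
top [(108, [350.7, 176.7])]
side [(109, [334.2, 185.6]), (19, [303.9, 181.6]), (49, [319.1, 192.5]), (63, [296.6, 204.4]), (53, [334.4, 206.8]), (69, [352.7, 224.2]), (67, [369.8, 244.8])]
```

>>> {"api": "play_rows", "payload": {"moves": [0,0,-1,0,0,0,0,0,0,-3,0,0,0,0,0,0,-3,0,0,0,0,0,0,-3,0,0,0,0]}}

```text
time_s: 14.35
tcp_pos: [501.2, 152.8, 281.8]
eef_rot: [-0.705, -0.034, 0.032, 0.708]
force: [-0.3, 6.1, 3.8]
finger_gap: -0.002
```

```bash
python3 look.py 14
```

```text
yaw now 5.33 tcp [501.2 152.8 281.8] F [-0.93  5.8   3.62] t 14.45
(500, 166, 300) [  0.1 -18.1  13.3] 
top [(100, [352.0, 176.4]), (95, [357.9, 214.9]), (100, [362.7, 229.6])]
side [(19, [303.9, 180.6]), (112, [335.1, 185.3]), (49, [319.0, 191.8]), (74, [296.9, 204.0]), (56, [335.1, 206.8]), (70, [352.9, 224.4]), (61, [371.0, 246.6])]
```

View pics/c14.png

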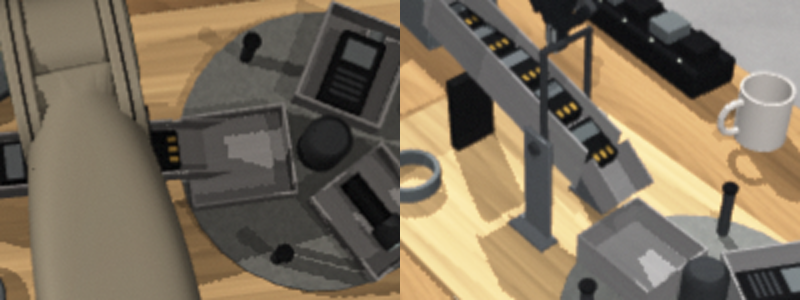

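>>> {"api": "play_rows", "payload": {"moves": [0,0,0,0,0,0,0,0,0,0,0,0,0,0,0,0,0,0,0,0,0]}}

```text
time_s: 14.82
tcp_pos: [501.2, 152.9, 281.8]
eef_rot: [-0.705, -0.034, 0.032, 0.708]
force: [-1.2, 5.7, 4.9]
finger_gap: 0.002
```

```bash
python3 look.py 15
```

```text
yaw now 5.34 tcp [501.2 152.9 281.8] F [-0.96  5.78  3.44] t 14.925
(500, 166, 300) [  0.1 -18.1  13.3] 
top [(93, [351.8, 176.4]), (20, [365.0, 198.5]), (97, [357.7, 214.8]), (103, [362.6, 229.6])]
side [(19, [303.9, 180.6]), (100, [336.1, 186.2]), (49, [319.0, 191.8]), (75, [296.9, 203.9]), (56, [335.1, 206.8]), (70, [352.9, 224.4]), (61, [376.4, 253.0])]
```

View pics/c15.png

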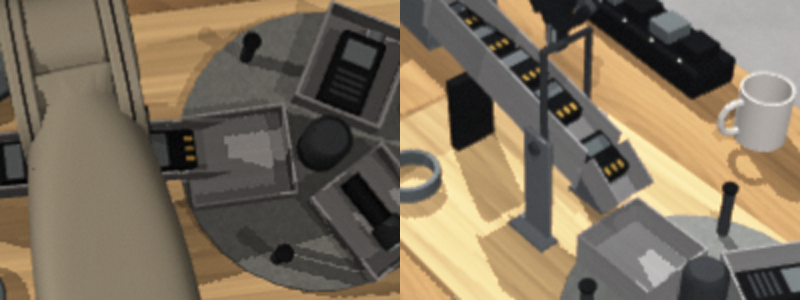

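Pack 1 is sliding (its gold contacts moved from 371,247 to 376,253). I'll hold here.

>>> {"api": "play_rows", "payload": {"moves": [0,0,0,0,0,0,0,0,0,0,0,0,0,0,0,0,0,0,0,0,0,0,0,0,0,0,0,0,0,0,0,0,0,0,0]}}

```text
time_s: 15.55
tcp_pos: [501.1, 153.0, 281.8]
eef_rot: [-0.705, -0.034, 0.032, 0.708]
force: [-0.5, 6.7, 3.9]
finger_gap: -0.001
```

```bash
python3 look.py 16
```

```text
yaw now 5.34 tcp [501.2 153.  281.8] F [-0.51  6.24  4.88] t 15.65
(500, 166, 300) [  0.1 -18.1  13.2] 
top [(93, [351.8, 176.4]), (93, [357.9, 214.9]), (102, [362.6, 229.5])]
side [(19, [303.9, 180.6]), (117, [335.2, 185.1]), (49, [319.0, 191.8]), (72, [296.7, 203.8]), (56, [335.1, 206.8]), (70, [352.9, 224.4])]
```

View pics/c16.png

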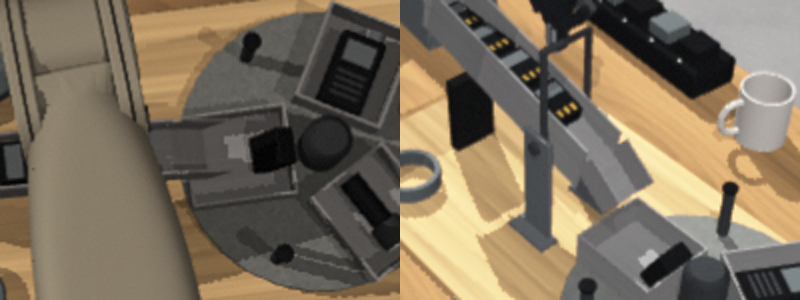

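>>> {"api": "play_rows", "payload": {"moves": [0,0,0,0,0,0,0,0,0,0,0,0,0,0,0,0,0,0,0,0,0]}}

```text
time_s: 16.02
tcp_pos: [501.1, 153.0, 281.8]
eef_rot: [-0.705, -0.034, 0.032, 0.708]
force: [0.2, 6.9, 3.0]
finger_gap: 0.0
```

```bash
python3 look.py 17; python3 - <<'E'
from h import *
a=cv2.imread('pics/t17.png');b=cv2.imread('pics/s17.png')
c=lambda i,x,y:cv2.resize(i[y:y+75,x:x+100],(400,300),interpolation=cv2.INTER_CUBIC)
cv2.imwrite('pics/d17.png',np.hstack([c(a,345,150),c(b,350,265)]))
E
```

```text
yaw now 5.34 tcp [501.1 153.  281.8] F [-0.5   6.86  3.71] t 16.125
(500, 166, 300) [  0.1 -18.1  13.2] 
top [(100, [351.8, 176.4]), (99, [357.6, 214.9]), (101, [362.7, 229.5])]
side [(19, [303.9, 180.6]), (104, [334.9, 185.2]), (49, [319.0, 191.8]), (72, [296.8, 203.8]), (56, [335.1, 206.8]), (70, [352.9, 224.4])]
```

View pics/d17.png

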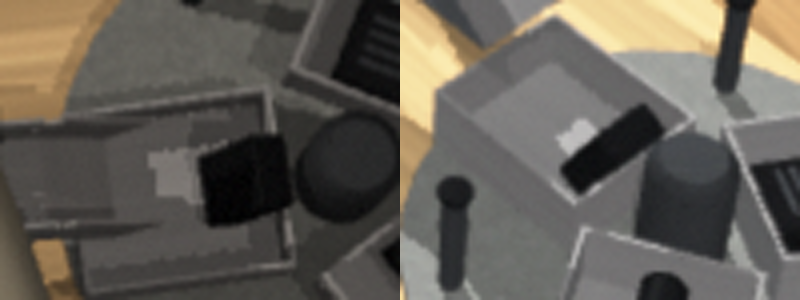

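>>> {"api": "play_rows", "payload": {"moves": [0,0,-2,0,0,0,0,0,0,-4,0,0,0,0,0,0,-6,0,0,0,0,0,0,-6,0,0,0,0,0,0,-6,0,0,0,0]}}

```text
time_s: 16.75
tcp_pos: [501.7, 146.8, 281.8]
eef_rot: [-0.705, -0.034, 0.032, 0.708]
force: [-0.1, 6.1, 4.2]
finger_gap: 0.002
```

```bash
python3 look.py 18
```

```text
yaw now 5.33 tcp [501.7 146.8 281.8] F [-0.52  5.42  5.39] t 16.85
(500, 166, 300) [  0.1 -18.1  19.3] 
top [(80, [353.9, 176.6]), (57, [359.9, 215.3]), (56, [364.6, 229.8])]
side [(102, [337.5, 184.8]), (20, [363.6, 182.6]), (50, [320.2, 190.5]), (98, [297.4, 203.0]), (63, [336.2, 206.2]), (70, [353.4, 224.9])]
```

>>> {"api": "play_rows", "payload": {"moves": [0,0,-1,0,0,0,0,0,0,-3,0,0,0,0,0,0,-3,0,0,0,0,0,0,-3,0,0,0,0]}}

```text
time_s: 17.35
tcp_pos: [502.0, 143.8, 281.8]
eef_rot: [-0.705, -0.034, 0.032, 0.708]
force: [0.3, 5.9, 4.4]
finger_gap: 0.003
```

```bash
python3 look.py 19
```

```text
yaw now 5.33 tcp [502.  143.8 281.7] F [0.61 5.86 4.67] t 17.45
(500, 166, 300) [  0.2 -18.2  22.4] 
top [(71, [354.6, 176.4])]
side [(16, [342.5, 181.0]), (69, [338.5, 186.8]), (40, [361.6, 184.6]), (49, [320.1, 189.9]), (113, [297.5, 202.4]), (68, [336.5, 206.0]), (66, [353.5, 225.0]), (18, [407.5, 234.5]), (18, [422.0, 244.5])]
```

View pics/c19.png

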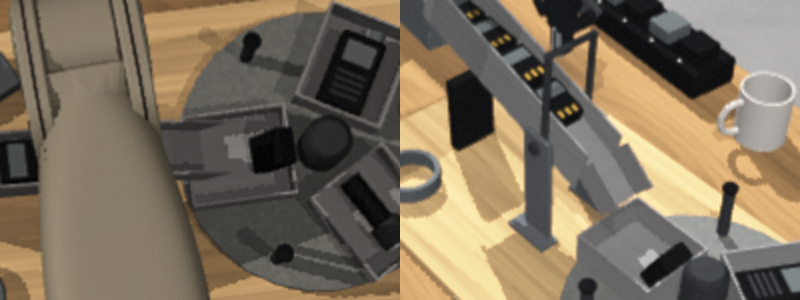

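>>> {"api": "play_rows", "payload": {"moves": [0,0,-1,0,0,0,0,0,0,-3,0,0,0,0,0,0,-3,0,0,0,0,0,0,-3,0,0,0,0]}}

```text
time_s: 17.95
tcp_pos: [502.3, 140.8, 281.7]
eef_rot: [-0.705, -0.034, 0.032, 0.708]
force: [-0.9, 5.8, 5.1]
finger_gap: -0.002
```

```bash
python3 look.py 20
```

```text
yaw now 5.33 tcp [502.3 140.8 281.7] F [-1.03  6.11  2.8 ] t 18.05
(500, 166, 300) [  0.2 -18.2  25.4] 
top [(52, [355.4, 176.7])]
side [(46, [320.2, 189.4]), (45, [342.0, 190.5]), (126, [297.7, 201.9]), (62, [336.7, 205.7]), (68, [353.8, 225.1])]
```

>>> {"api": "play_rows", "payload": {"moves": [0,0,-1,0,0,0,0,0,0,-2,0,0,0,0,0,0,-2,0,0,0,0,0,0,-2,0,0,0,0]}}

```text
time_s: 18.55
tcp_pos: [502.4, 138.8, 281.6]
eef_rot: [-0.705, -0.034, 0.032, 0.708]
force: [-0.1, 5.6, 4.1]
finger_gap: -0.001
```

```bash
python3 look.py 21
```

```text
yaw now 5.33 tcp [502.4 138.8 281.6] F [1.04 5.43 3.94] t 18.65
(500, 166, 300) [  0.2 -18.3  27.4] 
top [(48, [356.1, 176.6])]
side [(16, [366.0, 184.5]), (17, [360.0, 187.0]), (49, [320.2, 189.1]), (39, [343.5, 191.2]), (63, [337.0, 205.5]), (64, [353.7, 225.4])]
```

>>> {"api": "play_rows", "payload": {"moves": [0,0,-1,0,0,0,0,0,0,-2,0,0,0,0,0,0,-2,0,0,0,0,0,0,-2,0,0,0,0]}}

```text
time_s: 19.15
tcp_pos: [502.7, 136.7, 281.5]
eef_rot: [-0.705, -0.034, 0.032, 0.708]
force: [0.1, 4.8, 3.8]
finger_gap: -0.002
```

```bash
python3 look.py 22
```

```text
yaw now 5.33 tcp [502.6 136.7 281.5] F [0.24 5.84 3.45] t 19.25
(500, 166, 300) [  0.2 -18.4  29.5] 
top [(42, [357.4, 176.3])]
side [(44, [320.2, 188.8]), (36, [344.5, 191.4]), (66, [337.5, 205.4]), (64, [354.0, 225.5])]
```

>>> {"api": "play_rows", "payload": {"moves": [0,0,-1,0,0,0,0,0,0,-2,0,0,0,0,0,0,-2,0,0,0,0,0,0,-2,0,0,0,0]}}

```text
time_s: 19.75
tcp_pos: [502.8, 134.7, 281.3]
eef_rot: [-0.705, -0.034, 0.032, 0.708]
force: [0.2, 6.7, 3.7]
finger_gap: -0.004
```

```bash
python3 look.py 23
```

```text
yaw now 5.33 tcp [502.8 134.7 281.4] F [-0.17  5.75  2.23] t 19.85
(500, 166, 300) [  0.1 -18.5  31.5] 
top [(35, [357.9, 176.3])]
side [(18, [345.0, 181.5]), (23, [340.1, 183.1]), (50, [320.9, 188.1]), (42, [344.7, 191.8]), (64, [337.5, 205.5]), (70, [355.5, 227.5])]
```

Pack 2 has started (its contacts moved from 354,225.5 to 355.5,227.5). I'll hold and check often.

>>> {"api": "play_rows", "payload": {"moves": [0,0,0,0,0,0,0,0,0,0,0,0,0,0,0,0,0,0,0,0,0]}}

```text
time_s: 20.23
tcp_pos: [502.8, 134.7, 281.3]
eef_rot: [-0.705, -0.034, 0.032, 0.708]
force: [-0.6, 5.2, 2.8]
finger_gap: -0.002
```

```bash
python3 look.py 24
```

```text
yaw now 5.33 tcp [502.8 134.7 281.3] F [0.76 5.35 2.14] t 20.325
(500, 166, 300) [  0.2 -18.5  31.5] 
top [(35, [357.6, 176.4])]
side [(21, [344.3, 180.7]), (51, [320.9, 188.0]), (47, [344.0, 191.3]), (65, [337.5, 205.5]), (17, [407.0, 231.0]), (58, [367.0, 242.9])]
```

>>> {"api": "play_rows", "payload": {"moves": [0,0,0,0,0,0,0,0,0,0,0,0,0,0,0,0,0,0,0,0,0]}}

```text
time_s: 20.7
tcp_pos: [502.8, 134.6, 281.3]
eef_rot: [-0.705, -0.034, 0.032, 0.708]
force: [0.5, 5.9, 3.4]
finger_gap: -0.001
```

```bash
python3 look.py 25
```

```text
yaw now 5.33 tcp [502.8 134.7 281.3] F [-0.01  6.35  3.06] t 20.8
(500, 166, 300) [  0.2 -18.5  31.5] 
top [(29, [357.6, 176.5])]
side [(47, [320.6, 188.1]), (36, [344.5, 191.5]), (66, [337.5, 205.5]), (53, [392.6, 295.9])]
```

View pics/c25.png

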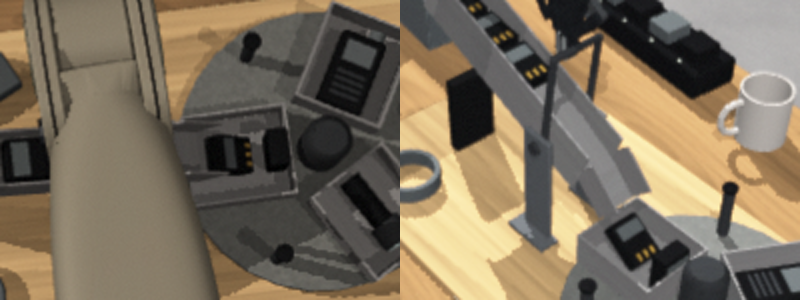

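>>> {"api": "play_rows", "payload": {"moves": [0,0,5,0,0,0,0,0,0,10,0,0,0,0,0,0,15,0,0,0,0,0,0,20,0,0,0,0,0,0,25,0,0,0,0,0,0,30,0,0,0,0,0,0,35,0,0,0,0,0,0,40,0,0,0,0,0,0,44,0,0,0,0,0,0,48,0,0,0,0,0,0,51,0,0,0,0,0,0,54,0,0,0,0,0,0,58,0,0,0,0,0,0,70,0,0,0,0,0,0,90,0,0,0,0,0,0,95,0,0,0,0,0,0,95,0,0,0,0]}}

```text
time_s: 22.92
tcp_pos: [493.1, 227.8, 280.3]
eef_rot: [0.707, 0.033, -0.033, -0.706]
force: [0.0, -0.5, -0.1]
finger_gap: -0.002
```

```bash
python3 look.py 26; python3 - <<'E'
from h import *
a=cv2.imread('pics/t26.png');b=cv2.imread('pics/s26.png')
c=lambda i,x,y:cv2.resize(i[y:y+75,x:x+100],(400,300),interpolation=cv2.INTER_CUBIC)
cv2.imwrite('pics/d26.png',np.hstack([c(a,345,150),c(b,350,265)]))
E
```

```text
yaw now 5.25 tcp [493.2 227.2 280.2] F [ 0.2  -0.8   0.52] t 23.025
(500, 166, 300) [  1.2 -19.7 -61.6] 
top [(16, [300.5, 175.5]), (127, [345.8, 176.2]), (21, [308.7, 179.3]), (35, [385.7, 194.3]), (86, [315.3, 217.6])]
side [(19, [304.5, 192.4]), (44, [317.4, 199.9]), (31, [331.1, 210.7]), (17, [419.9, 241.4]), (55, [390.1, 293.0])]
```

View pics/c26.png

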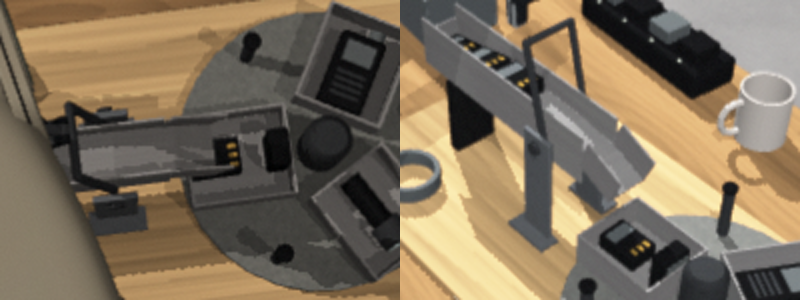

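View pics/d26.png

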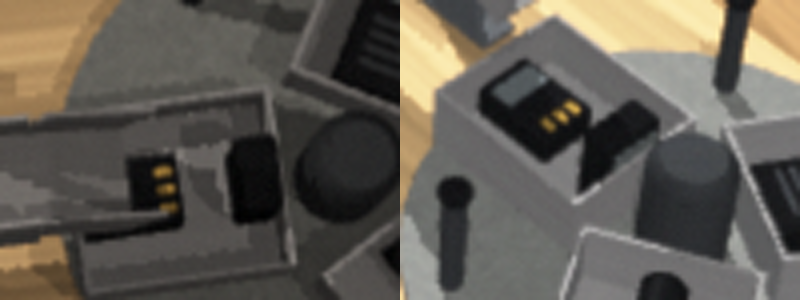

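```bash
python3 - <<'E'
from h import *
t=dict(np.load('pics/t26.npz'));H=np.array([526,-120.]);u=np.array([-.0905,.996]);x=np.array([.996,.0905])
for n,uv,z in[('p1 top L',(230,178),101),('p1 top R',(272,178),101),('p1 R z82',(280,178),82),('rim inner',(283,178),82),('p2 gold',(165,190),63),('NWpost',(189,0),122)]:
    p=onz(t,(uv[0]/4+345,uv[1]/4+150),z)[:2]-H; print(n,'tray x,y',(p@x).round(),(p@u-102).round())
c=[onz(t,(a/4+345,b/4+150),82)[:2] for a,b in[(268,90),(292,264)]];e=c[0]-c[1];print('carousel deg',np.degrees(np.arctan2(e[1],e[0]))+90-95.2)
for n in ('0','26'):
    im=cv2.imread(f'pics/s{n}.png') if n!='0' else cv2.imread('pics/side0.png'); print(n); cv2.imwrite(f'pics/e{n}.png',im)
d=cv2.absdiff(cv2.imread('pics/side0.png'),cv2.imread('pics/s26.png')).max(2)[170:270,225:420]; cv2.imwrite('pics/diff.png',cv2.resize(d,None,fx=4,fy=4))
E
```

```text
p1 top L tray x,y -3.0 -26.0
p1 top R tray x,y -6.0 -50.0
p1 R z82 tray x,y -3.0 -58.0
rim inner tray x,y -4.0 -59.0
p2 gold tray x,y 0.0 8.0
NWpost tray x,y 100.0 -14.0
carousel deg 0.055251390888329865
0
26
```

View pics/diff.png

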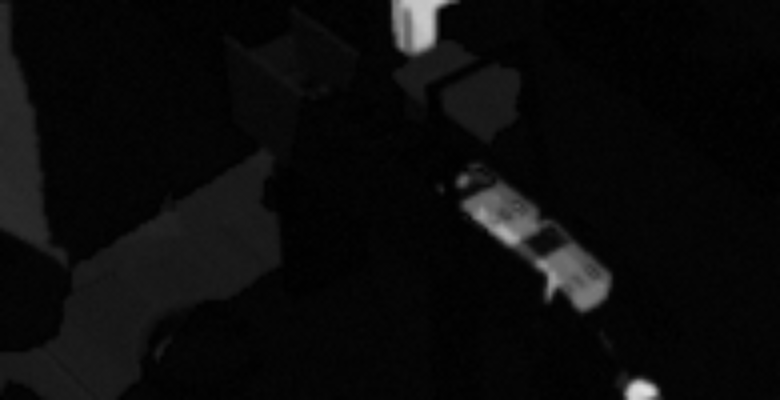

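View pics/s26.png

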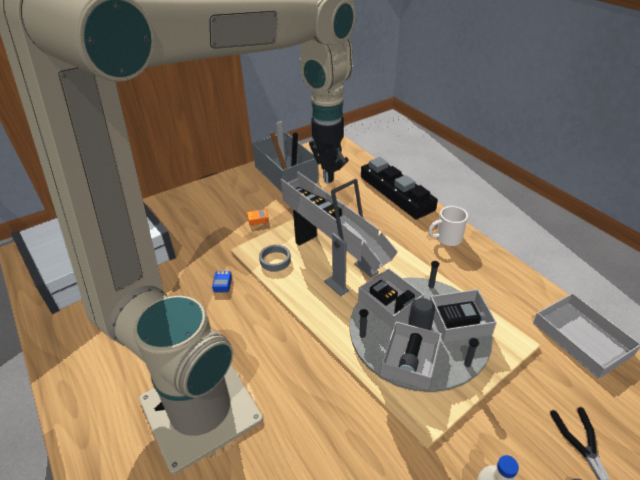

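```bash
python3 -c "
from h import *
print(finish_job())"
```

```text
the job is handed in; nothing more can be done
None
```

I turned the turntable by its post until the empty tray was under the mouth. I then tipped the trough in 2–6 mm pushes on the bail until packs 1 and 2 had slid out one at a time. Finally I let the trough back down, backed the gripper about 40 mm clear of the bail and handed the job in at about 23 s.

**What the last checks showed:**
- **Turntable:** the tray's edge in the last picture put it at about 0° from the index. Post measurements after the push had scattered from 0 to 2.5°, all inside the 0.10 rad (5.7°) limit.
- **Trough:** it is back on its rest. Apart from the packs that left, the trough and the ring look the same as at the start in the side view.
- **Packs 3–5:** still in the trough, where they started.
- **Pack 2:** looks flat in the tray.
- **Pack 1:** it did not land flat. It stands on end near the tray's inner wall, at about y = -26 to -50 mm in the tray frame, inside the -58 mm limit.
- **Lamp:** I saw it unmoved after the turntable push. I did not check it again after tipping, but nothing went near it.

No check failed. The only disagreement was the scatter in the turntable angle.

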